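Hold a glass cell in the photometer's light path

ROBOT

A 6-joint arm with a two-finger parallel gripper is mounted at the origin on the work surface; the furniture and walls round the work are solid. World frame = base frame: x ahead of the robot, y to its left, z up, the work surface at z = 0. Lengths are in mm, angles in rad, forces in N, time in s.
With the tool pointing down it reaches from about 400 to 925 mm from the base axis. Payload 12.5 kg.
Tool frame: the origin (TCP) lies on the mounting face of the last link; the fingertips stand 190 mm ahead of it and the grasp point (between the pads) lies 171 mm ahead of it; z points along the fingers, y is the line along which they close (so a half turn about z gives the same grasp; the last joint's range is limited). The gripper opens to 95 mm and grips with 3 to 60 N. Pads are 20 mm wide; open, the fingers measure 119 mm over their backs; the gripper's body (75 mm by 180 mm) begins 59 mm behind the grasp point.
Start: joints at [1.059, 0.491, 1.559, -0, 1.092, -0.106], TCP at [246.698, 574.252, 404.761] pointing down, gripper open.
Joint ranges: [-3.1, 3.1], [-0.84, 2.19], [0.05, 2.79], [-1.13, 4.28], [0.06, 2.93], [-2.69, 2.69]. Speed limits (rad/s): [2.22, 2.22, 2.79, 3.14, 3.14, 3.14].

INTERFACE

Orientations are given as [roll, pitch, yaw] about the fixed x, y, z axes, in that order (R = Rz(yaw) Ry(pitch) Rx(roll)).
In Python, from cell import env gives the robot as it stands.
- The arm moves only by the tool carry_out, never from a script. Its argument "series" is a list of rows, each a list of 5 numbers: the shift along the tool's x, y, z in m, then the turn about the tool's z in degrees, then the opening, from 0 (shut) to 1 (fully open). A call has 1 to 20 rows; each row is the pose to reach, as a shift and turn from the pose commanded when the call began, along the tool's axes at that moment; what a row does not reach only later rows make up. A row lasts 1/8 s, in which the tool goes at most 62.5 mm and 10.7 degrees, less where a joint would pass 70% of its speed; a pose out of reach is approached as far as the arm can. A call with a gripper value outside its range is refused whole. The fingers move at their own pace and stop on an object; the grip force is fixed at half the most. Time passes only in rows, so rows that repeat a pose let the fingers close. It gives the time, the measured TCP pose, the force, the opening and the grip force at its end, in the units of the state.
- env.state(): the state, without advancing time (a new reading comes with each control period).
- env.read_camera(name): name is "scene" or "top"; returns (picture, depth): 480x640x3 uint8, red, green, blue; 480x640 float32, mm along the optical axis (not along the pixel's ray), 0 where there is no reading.
- env.get_calibration(name): a dict with "intrinsics" (3x3 intrinsics, pixels), "D" ([k1, k2, p1, p2, k3] as OpenCV has them; the pictures are not rectified), "cam_to_world" (4x4, takes a point from camera to world coordinates). Camera axes: x right, y up, looking along -z (the intrinsics and any distortion apply to the point x, -y, -z); pixel columns grow to the right and rows downward; lengths in mm; the calibration is good to about 2 mm. A picture is of the moment at which its call begins. get_calibration takes no time and is no camera call.
- env.job_done(): hands the job in; it is judged then, once.
The state is a dict: "t": time; "joints": joint angles; "qvel": joint speeds; "tau": joint torques, N m; "eef_pos": TCP position; "tcp_rot": TCP orientation; "ft_force": force on the tool from outside, world axes, zero at the start; "moment": the same for the moment, N m; "opening": opening from 0.0 (shut) to 1.0 (fully open); "grip_force": force on a finger pad.
Only numpy, scipy, OpenCV 4.12 (cv2) and the standard library are available. Lean on these libraries where they do the work, as an engineer would, in place of code of your own. Each camera call takes 0.05 s, during which the arm holds its last target. There are 200 camera calls.

TASK

Grip the longer of the two glass cells in the rack by its two frosted broad faces only, never touching its clear end windows, and lift it out. Carry it to the photometer and hold it upright and still at the middle of the gap between the lamp and detector tubes, centred on the beam with its two windows facing the tubes, without bumping the photometer. Finish while still holding the cell there, and leave the shorter cell and the other things where they stand.

Things in the scene. Friction and masses are not known exactly. Their poses are not given: they have to be found in the camera images.
- cell: the longer of the two glass cells (cuvettes) standing in the rack: 40 (x) x 16 (y) x 55 mm tall, with a white lid on top, 4 mm high and slightly smaller; about 0.06 kg. Origin: centre of its underside; z up. Its broad faces (normal to y, 16 mm apart) are frosted and may be gripped; its narrow end faces (normal to x, 40 mm apart) are the clear windows that must not be touched. Its bottom 12 mm stands in a well of the rack with 1.5 mm play all round
- cell_mid (a point): centre of the longer cell, 27.5 mm above its underside and 15.5 mm above the rack's top at the start
- cell_window_far: clear window of the longer cell at its +x end, upright plate 13 x 53 mm; origin at the window's centre, axes as the cell's
- cell_window_near: clear window of the longer cell at its -x end, upright plate 13 x 53 mm; origin at the window's centre, axes as the cell's
- short_cell: the shorter cell, in the other well: 20 (x) x 16 (y) x 55 mm tall with the same lid; origin at the centre of its underside. Leave it alone
- rack: grey block, fixed: 70 (x) x 150 (y) x 60 mm tall; origin at the centre of its underside. Two wells 12 mm deep in its top at y = -37.5 and +37.5 mm, so the cells stand 75 mm apart; which cell stands in which varies
- photometer: open-bench photometer, fixed: aluminium base 74 (x) x 240 (y) x 14 mm, white lamp house at its +y end (58 mm wide) and grey detector house at its -y end (44 mm wide), both 128 mm tall, 144 mm apart, each with a dark tube 26 to 32 mm in diameter pointing at the other. Origin: centre of its underside. The beam runs along y, 100 mm above the bench; 104 mm are free between the tube ends
- beam (a point): middle of the light path, half-way between the tube ends and on their axis, 100 mm above the bench; axes as the photometer's
- vial: bystander: small sample vial with a screw cap, 27 x 27 x 64 mm; leave it alone
- weight: bystander: brass weight, 30 x 30 x 53 mm; leave it alone
- beaker: bystander: glass beaker, 54 x 54 x 70 mm; leave it alone
- stopper: bystander: rubber stopper, 31 x 31 x 26 mm; leave it alone
Things that resemble listed ones, but are neither listed nor needed, are in the scene too. Leave any purple or red look-alike of the cell alone.

How it is judged (in metres and radians):
On the way, in this order (a step that is already met when the one before it is completed fails the run):
1. the longer cell is held by the fingers, lifted clear of the rack (contact force between the fingers and cell above 1 N and height (world z) of cell_mid above 0.09 m and contact force between cell and rack below 0.05 N), for 0.1 s.
2. the longer cell is held still in the light path (contact force between the fingers and cell above 1 N and x of cell_mid in the frame of beam between -0.006 and 0.006 m and y of cell_mid in the frame of beam between -0.015 and 0.015 m and z of cell_mid in the frame of beam between -0.009 and 0.009 m and angle between the x axis of cell and the y axis of photometer, either way round below 0.12 rad and angle between cell's own z axis and vertical below 0.12 rad and contact force between cell and photometer below 0.05 N and contact force between cell and rack below 0.05 N and linear speed of cell below 0.02 m/s and angular speed of cell below 0.2 rad/s), for 0.5 s.
At the end, for the whole second after the job is handed in: The fingers alone hold the longer cell, still, upright within 7 degrees, its windows facing the tubes within 7 degrees, its centre at the beam's middle (6 mm sideways, 9 mm in height, 15 mm along the beam); the shorter cell and the other loose things are within 30 mm of their starts (all of step 2 and distance of each of short_cell, vial, weight, beaker, stopper from where it was at the start of the episode below 0.03 m); the arm keeps its last pose, push and grip.
It fails at once if the fingers touch a clear window of the longer cell (contact force between the fingers and cell_window_far above 0.5 N or contact force between the fingers and cell_window_near above 0.5 N).
It fails at once if the photometer is bumped, by the cell (2 N) or the robot (5 N) (contact force between cell and photometer above 2 N or contact force between any of the arm, the fingers and photometer above 5 N).
It fails at once if the shorter cell or a bystander is moved by over 30 mm (distance of any of short_cell, vial, weight, beaker, stopper from where it was at the start of the episode above 0.03 m).
It also fails if it takes over 38 s, if anything falls off the work surface, if the arm or the gripper's body presses on something with over 40 N, if the wrist force passes 120 N, or if a joint passes its speed limit or range.

## Working session

There is one attempt and no reset: what is moved stays moved. The work goes in short steps, Python scripts to look and compute and a tool call to move; the robot and the scene stay as the last step left them, time stands still between calls to the robot, and variables do not carry over. Pictures are saved under pics/ and viewed, at most 10 in all, crops included, and the job is handed in when it is done.

Besides the shell and the picture viewer there is one more tool, called after "Request:" as a command line: name --pt "numbers of a row" for each row, then --argument value for the rest. carry_out: Moves the arm, as the interface text tells. Its arguments: {"type":"object","properties":{"series":{"type":"array","items":{"type":"array","items":{"type":"number"}}}},"required":["series"]}

```bash
ls; mkdir -p pics; cat > h.py <<'E'
import numpy as np, cv2
from cell import env
def shot(n):
    p,d=env.read_camera(n); return p,d
def cal(n):
    c=env.get_calibration(n); return np.array(c["intrinsics"]),np.array(c["D"],float),np.array(c["cam_to_world"])
def rays(n,px):
    K,D,T=cal(n); u=cv2.undistortPoints(np.array(px,float).reshape(-1,1,2),K,D).reshape(-1,2)
    return T[:3,3], np.c_[u[:,0],-u[:,1],-np.ones(len(u))]@T[:3,:3].T
def plane(n,px,z):
    o,r=rays(n,px); return o+r*((z-o[2])/r[:,2])[:,None]
def deep(n,px,d):
    o,r=rays(n,px); return o+r*np.array(d)[:,None]
def cloud(n,d):
    v,u=np.mgrid[:480,:640]; P=deep(n,np.c_[u.ravel(),v.ravel()],d.ravel()); return P.reshape(480,640,3)
E
python3 - <<'E'
from h import *
for n in("scene","top"):
    p,d=shot(n); np.savez(f"{n}0.npz",p=p,d=d); cv2.imwrite(f"pics/{n}0.png",p[:,:,::-1])
    K,D,T=cal(n); print(K,D,T)
print(env.state())
E
```

```text
pics
[[610.34641175   0.         320.08688561]
 [  0.         610.34641175 239.233606  ]
 [  0.           0.           1.        ]] [-0.03531311  0.          0.          0.          0.        ] [[-4.59586385e-01  4.10461891e-01 -7.87592148e-01 -2.84007365e+02]
 [-8.88104703e-01 -2.05308785e-01  4.11240003e-01  4.95777324e+02]
 [ 7.09876225e-03  8.88464596e-01  4.58890257e-01  5.49778068e+02]
 [ 0.00000000e+00  0.00000000e+00  0.00000000e+00  1.00000000e+00]]
[[442.88541702   0.         310.64885804]
 [  0.         442.88541702 244.50268367]
 [  0.           0.           1.        ]] [-0.0680694  0.         0.         0.         0.       ] [[ 9.67096234e-03  9.81440810e-01 -1.91521299e-01  3.43826991e+02]
 [-9.99872604e-01  1.19233951e-02  1.06117503e-02  1.17143955e+02]
 [ 1.26983890e-02  1.91394274e-01  9.81431089e-01  9.33743948e+02]
 [ 0.00000000e+00  0.00000000e+00  0.00000000e+00  1.00000000e+00]]
{'t': 0.1, 'joints': array([ 1.05937681e+00,  4.91481951e-01,  1.55940090e+00, -9.89293499e-06,
        1.09170302e+00, -1.05615910e-01]), 'qvel': array([ 0.00068132, -0.00269324, -0.00267977, -0.00018903, -0.00081175,
       -0.00100155]), 'tau': array([ 2.51222249e-03, -6.13625336e+01, -2.58611530e+01,  6.93741906e-02,
        4.70362196e-02, -3.51506958e-05]), 'eef_pos': array([246.69526875, 574.21552325, 404.22659258]), 'tcp_rot': array([-3.14060405e+00, -9.59785134e-05,  2.73579356e+00]), 'ft_force': array([ 0.45004064,  0.66350688, -0.11047265]), 'moment': array([ 0.0117146 , -0.07566352,  0.00711735]), 'grip_force': 0.0, 'opening': 1.0013109682899834}
```

View pics/scene0.png

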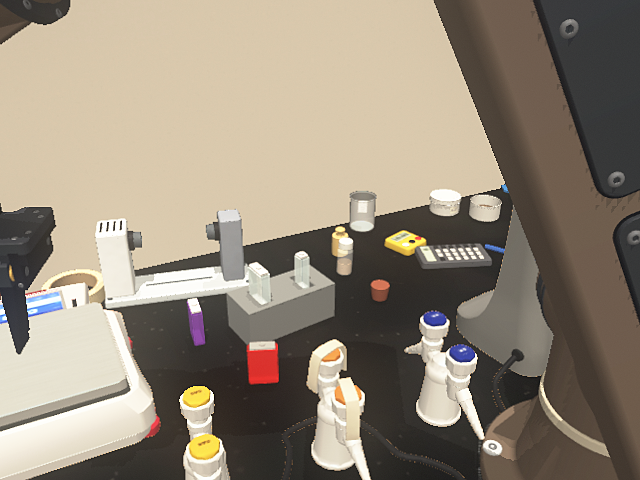

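View pics/top0.png

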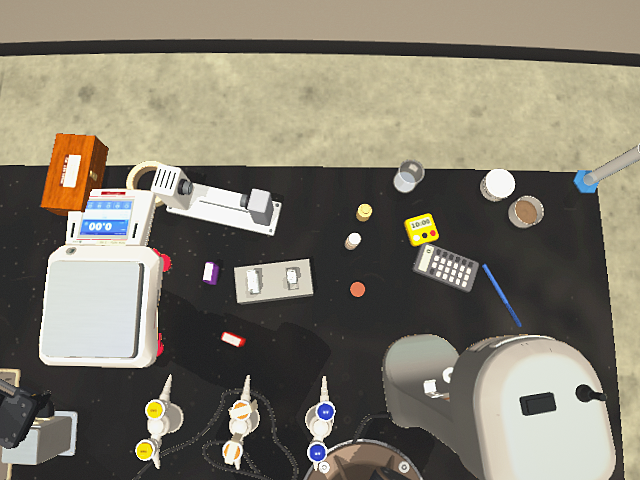

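The scene view shows the rack (281,303) with the longer cell apparently on the left (259,283), and the photometer is behind it, spanning (110–245, 210–305). In the top view the cells are at (253,281) and (292,276), and the photometer runs from (168,185) to (262,207).

```bash
python3 - <<'E'
from h import *
f=np.load("top0.npz"); C=cloud("top",f["d"]); p=f["p"]
def box(name,x0,x1,y0,y1,z0,z1):
    s=C[y0:y1,x0:x1].reshape(-1,3); s=s[(s[:,2]>z0)&(s[:,2]<z1)]
    if len(s)<5: print(name,len(s)); return
    r=cv2.minAreaRect(s[:,:2].astype(np.float32)); print(name,len(s),s.mean(0).round(1),"rect",np.round(r[0],1),np.round(r[1],1),round(r[2],1),"zmed",np.median(s[:,2]).round(1))
box("rack",225,322,250,310,54,66)
box("cellL",240,266,260,300,90,115)
box("cellR",280,306,255,295,90,115)
box("lamp",145,190,155,205,122,136)
box("det",235,290,180,225,122,136)
box("base",160,290,170,240,9,19)
t=np.vstack([p[240:320,220:330],p[150:245,140:290][:80,:110]])
im=cv2.resize(p[150:320,140:330],None,fx=4,fy=3.5,interpolation=cv2.INTER_CUBIC)[:590,:,::-1]
cv2.imwrite("pics/crop.png",im)
g=np.load("scene0.npz"); C=cloud("scene",g["d"])
box("s rack",220,340,250,345,56,64)
box("s cells L",240,280,255,310,75,115)
box("s cells R",288,315,245,295,75,115)
box("s lamp",90,150,210,300,122,136);box("s det",205,250,200,285,122,136);box("s base",95,260,260,310,9,19)
E
```

```text
rack 2228 [440.9 181.1  59.5] rect [441.6 182.1] [ 70.5 150.5] 7.6 zmed 59.5
cellL 191 [435.9 218.4 104.8] rect [436.5 219.1] [40.1 16.4] 6.9 zmed 106.0
cellR 85 [446.1 144.5 104.4] rect [446.5 144.7] [20.8 15.1] 1.0 zmed 106.0
lamp 657 [624.7 388.  127.1] rect [625.7 388.6] [45.6 58.3] 78.1 zmed 127.2
det 422 [585.  209.  127.2] rect [586.3 209.2] [35.9 44.5] 77.6 zmed 127.3
base 2369 [599.5 294.6  13.6] rect [607.5 304.4] [255.7  75.2] 77.2 zmed 13.6
s rack 2311 [433.4 192.4  60.1] rect [442.2 183.1] [163.3 275.6] 75.0 zmed 60.3
s cells L 536 [427.4 223.3  94.8] rect [433.5 221.2] [42.  17.9] 8.8 zmed 95.8
s cells R 324 [439.5 148.5  93.3] rect [442.9 147. ] [20.  18.3] 10.4 zmed 93.9
s lamp 555 [617.1 392.6 127.7] rect [622.8 392.1] [44.8 59.9] 76.9 zmed 128.3
s det 305 [577.7 213.3 127.5] rect [580.3 211.8] [35.6 48.4] 77.2 zmed 128.1
s base 2742 [595.  304.3  14.2] rect [605.5 308.8] [258.5  79.8] 77.1 zmed 14.3
```

View pics/crop.png

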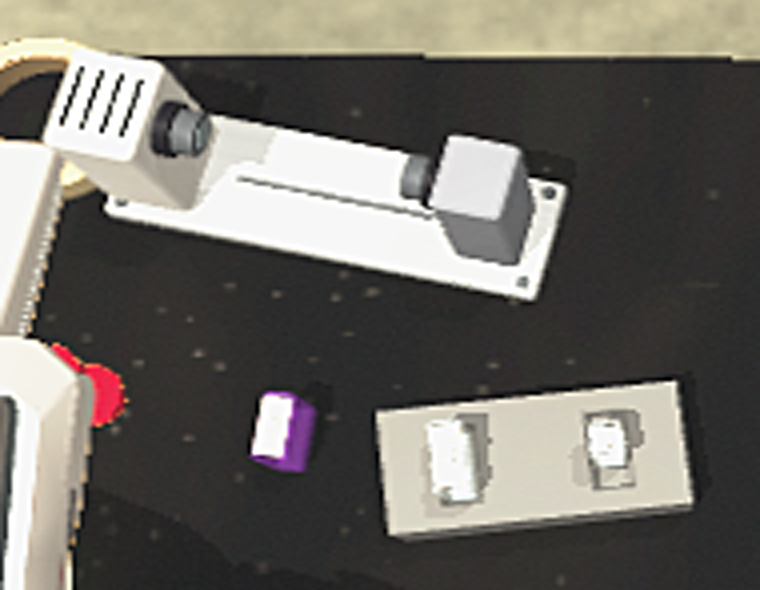

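The longer cell is the left one, at about (436.5, 219.3) with yaw 7.4°. The beam's middle is at about (605, 297.5), running along 77.5°. I'll go above the cell with the gripper half open.

Request:
carry_out --pt "-0.05 -0.04 0 -5 0.5" --pt "-0.1 -0.08 0 -10 0.5" --pt "-0.15 -0.12 0 -15 0.5" --pt "-0.2 -0.16 0 -20 0.5" --pt "-0.25 -0.2 0 -25 0.5" --pt "-0.29 -0.23 0 -29 0.5" --pt "-0.3145 -0.251 0 -30.7 0.5" --pt "-0.3145 -0.251 0.03 -30.7 0.5" --pt "-0.3145 -0.251 0.06 -30.7 0.5" --pt "-0.3145 -0.251 0.075 -30.7 0.5" --pt "-0.3145 -0.251 0.075 -30.7 0.5" --pt "-0.3145 -0.251 0.075 -30.7 0.5"

```text
t: 1.6
eef_pos: [436.7, 219.6, 330.2]
tcp_rot: [3.141, 0.001, -3.012]
ft_force: [-0.0, -0.6, 0.8]
opening: 0.496
grip_force: 0.0
```

```bash
python3 - <<'E'
from h import *
s=env.state(); print(s["t"],s["eef_pos"],np.degrees(s["tcp_rot"]),s["opening"],s["joints"])
p,d=shot("scene"); q,e=shot("top")
a=cv2.resize(p[180:360,180:360],(400,400),interpolation=cv2.INTER_CUBIC); b=cv2.resize(q[220:340,200:320],(400,400),interpolation=cv2.INTER_CUBIC)
cv2.imwrite("pics/c2.png",np.hstack([a,b])[:,:,::-1])
E
```

```text
1.6 [436.71762472 219.57552653 330.24102042] [ 1.79989706e+02  3.17413318e-02 -1.72548195e+02] 0.49619371736476037 [ 3.30634022e-01  4.00908558e-01  1.97028851e+00  9.43720252e-05
  7.69816912e-01 -1.37028863e+00]
```

View pics/c2.png

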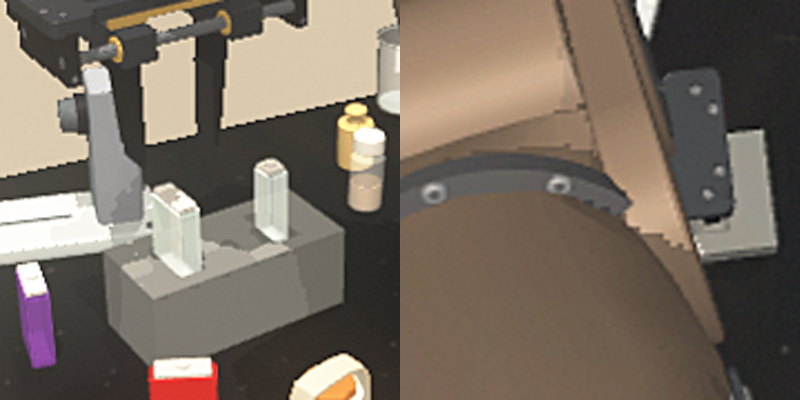

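The crop shows the open fingers (crop 125–210, 60–150) above and in line with the long cell (178,230), and the short cell is clear at (270,200). Next I'll descend to a grasp height of 84 mm.

Request:
carry_out --pt "0 0 0.03 0 0.5" --pt "0 0 0.055 0 0.5" --pt "0 0 0.07 0 0.5" --pt "0 0 0.075 0 0.5" --pt "0 0 0.075 0 0.5" --pt "0 0 0.075 0 0.5"

```text
t: 2.45
eef_pos: [436.7, 219.6, 255.4]
tcp_rot: [3.141, 0.001, -3.012]
ft_force: [-0.0, -0.8, -0.1]
opening: 0.494
grip_force: 0.0
```

```bash
python3 - <<'E'
from h import *
s=env.state(); print(s["t"],s["eef_pos"],s["ft_force"])
p,d=shot("scene")
a=cv2.resize(p[180:340,200:360],(600,600),interpolation=cv2.INTER_CUBIC)
cv2.imwrite("pics/c3.png",a[:,:,::-1])
E
```

```text
2.45 [436.72078707 219.56559311 255.42410699] [-0.02073568 -0.7617813  -0.07684305]
```

View pics/c3.png

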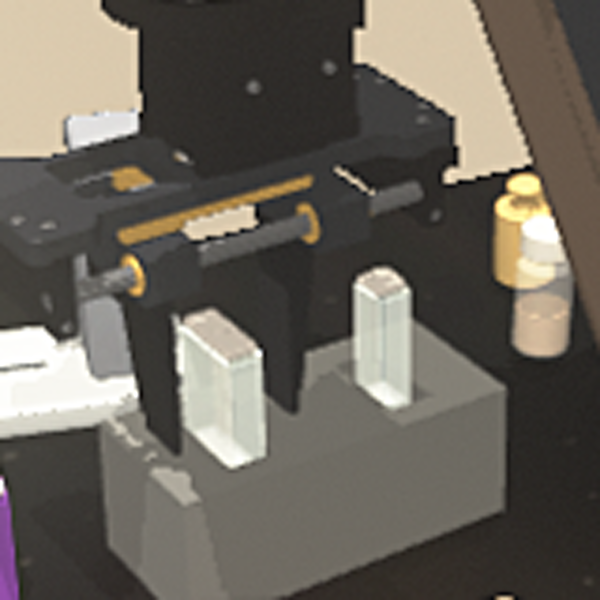

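The fingers straddle the long cell, with tips at (180,455) and (290,412) and the cell base centre near (225,442). They look centred, so I'll close.

Request:
carry_out --pt "0 0 0 0 0.3" --pt "0 0 0 0 0.2" --pt "0 0 0 0 0.1" --pt "0 0 0 0 0.0" --pt "0 0 0 0 0.0" --pt "0 0 0 0 0.0"

```text
t: 3.25
eef_pos: [436.6, 219.5, 254.8]
tcp_rot: [3.142, 0.0, -3.012]
ft_force: [0.6, 1.0, 0.2]
opening: 0.164
grip_force: 30.0
```

Gripped at a 16 mm opening. Next is the lift.

Request:
carry_out --pt "0 0 -0.01 0 0" --pt "0 0 -0.025 0 0" --pt "0 0 -0.05 0 0" --pt "0 0 -0.08 0 0" --pt "0 0 -0.11 0 0" --pt "0 0 -0.12 0 0" --pt "0 0 -0.12 0 0" --pt "0 0 -0.12 0 0"

```text
t: 4.25
eef_pos: [436.4, 219.4, 373.8]
tcp_rot: [-3.141, -0.002, -3.012]
ft_force: [-0.2, -0.2, -0.8]
opening: 0.169
grip_force: 30.0
```

```bash
python3 - <<'E'
from h import *
s=env.state(); print(s["t"],s["eef_pos"],np.degrees(s["tcp_rot"]),s["ft_force"],s["grip_force"])
p,d=shot("scene")
cv2.imwrite("pics/c4.png",cv2.resize(p[120:340,80:360],None,fx=2.7,fy=2.7,interpolation=cv2.INTER_CUBIC)[:,:,::-1])
# rotation/shift: target
a=s["tcp_rot"][2]; x=np.array([np.cos(a),np.sin(a)]); y=np.array([np.sin(a),-np.cos(a)])
v=np.array([605,297.5])-s["eef_pos"][:2]; print("shift",v@x,v@y,"turn to 77.4 (deg tool z)",(np.degrees(a)-77.4)%360)
E
```

```text
4.25 [436.43853846 219.42429899 373.79245643] [-1.79987119e+02 -8.80730923e-02 -1.72552890e+02] [-0.1989244  -0.24325529 -0.80122399] 29.999932944774628
shift -177.259097534844 55.569719683320216 turn to 77.4 (deg tool z) 110.04710983753688
```

View pics/c4.png

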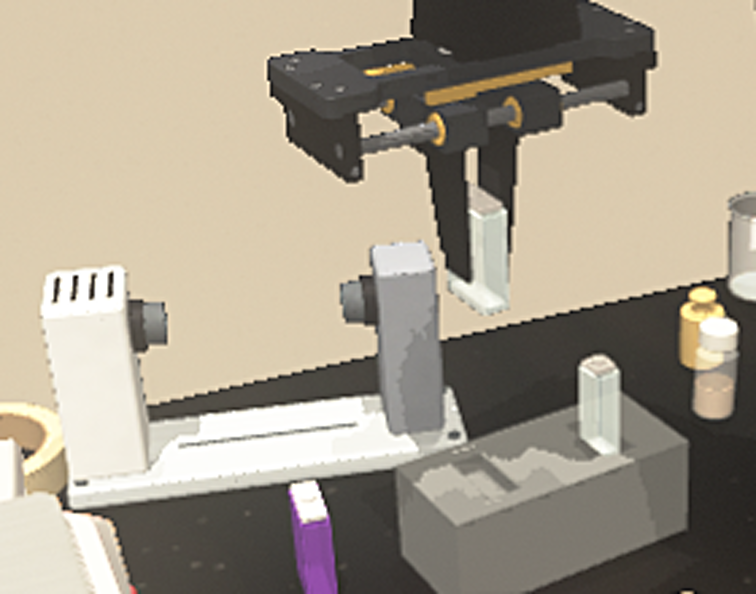

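The cell is held upright, bottom at (487,305), clear of the rack, and the short cell still stands at (600,410). I'll carry it above the beam.

Request:
carry_out --pt "-0.005 0.002 0 8 0" --pt "-0.015 0.005 0 17 0" --pt "-0.03 0.01 0 27 0" --pt "-0.05 0.016 0 37 0" --pt "-0.07 0.022 0 47 0" --pt "-0.09 0.028 0 57 0" --pt "-0.11 0.034 0 67 0" --pt "-0.13 0.04 0 77 0" --pt "-0.148 0.046 0 87 0" --pt "-0.162 0.051 0 96 0" --pt "-0.172 0.054 0 104 0" --pt "-0.177 0.0555 0 110 0" --pt "-0.177 0.0555 0 110 0" --pt "-0.177 0.0555 0 110 0" --pt "-0.177 0.0555 0 110 0"

```text
t: 6.18
eef_pos: [604.7, 297.4, 374.6]
tcp_rot: [-3.141, 0.0, 1.353]
ft_force: [-0.5, 0.3, -0.5]
opening: 0.167
grip_force: 30.0
```

```bash
python3 - <<'E'
from h import *
s=env.state(); print(s["t"],s["eef_pos"],np.degrees(s["tcp_rot"]),s["joints"].round(2))
for n in("scene","top"):
    p,d=shot(n); np.savez(f"{n}1.npz",p=p,d=d)
    q=p[120:320,80:290] if n=="scene" else p[120:280,120:330]
    cv2.imwrite(f"pics/{n}1.png",cv2.resize(q,(400,int(400*q.shape[0]/q.shape[1])),interpolation=cv2.INTER_CUBIC)[:,:,::-1])
a=cv2.imread("pics/scene1.png");b=cv2.imread("pics/top1.png");h=min(len(a),len(b));cv2.imwrite("pics/c5.png",np.hstack([a[:h+0],b[:h]]) )
# tube/house data in scene + top
g=np.load("scene1.npz"); C=cloud("scene",g["d"])
m=(C[...,2]>130)&(abs(C[...,0]-605)<60)&(abs(C[...,1]-297)<60); print("scene pts above 130",m.sum())
E
```

```text
6.175 [604.74081828 297.41758437 374.58704234] [-1.79983747e+02  5.12108847e-03  7.75250260e+01] [0.36 0.59 1.46 0.   1.09 0.58]
scene pts above 130 7230
```

View pics/scene1.png

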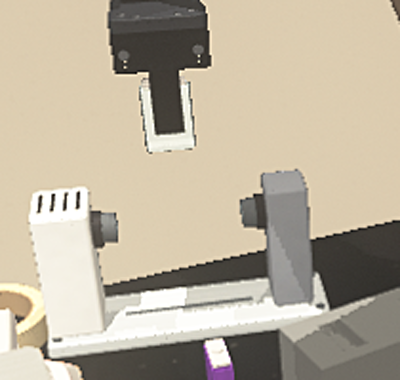

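The finger is centred on the cell (168,105 against cell 143–195), and the cell sits above the mid-gap between tube ends at (117,227) and (243,212). It's well clear, so I'll lower it.

Request:
carry_out --pt "0 0 0.015 0 0" --pt "0 0 0.035 0 0" --pt "0 0 0.055 0 0" --pt "0 0 0.075 0 0" --pt "0 0 0.088 0 0" --pt "0 0 0.095 0 0" --pt "0 0 0.095 0 0" --pt "0 0 0.095 0 0" --pt "0 0 0.095 0 0"

```text
t: 7.4
eef_pos: [604.9, 297.5, 280.4]
tcp_rot: [3.141, -0.001, 1.352]
ft_force: [-0.4, -0.3, -0.4]
opening: 0.167
grip_force: 30.0
```

```bash
python3 - <<'E'
from h import *
s=env.state(); print(s["t"],s["eef_pos"],np.degrees(s["tcp_rot"]),s["ft_force"])
u=np.array([np.cos(np.radians(77.5)),np.sin(np.radians(77.5))]); w=np.array([u[1],-u[0]])  # beam dir, across (photometer x)
o=np.array([605,297.5])
for n in("scene","top"):
    p,d=shot(n); np.savez(f"{n}2.npz",p=p,d=d)
    C=cloud(n,d).reshape(-1,3); C=C[d.ravel()>0]; L=np.c_[(C[:,:2]-o)@w,(C[:,:2]-o)@u,C[:,2]]
    def rng(t,m): 
        q=L[m]
        if len(q)>4: print(n,t,len(q),"lo",np.percentile(q,2,0).round(1),"hi",np.percentile(q,98,0).round(1),"med",np.median(q,0).round(1))
        else: print(n,t,len(q))
    X,Y,Z=L.T
    rng("lamp tube",(abs(X)<20)&(Y>45)&(Y<70)&(Z>75)&(Z<125))
    rng("det tube",(abs(X)<20)&(Y<-45)&(Y>-70)&(Z>75)&(Z<125))
    rng("lamp top",(abs(X)<45)&(Y>70)&(Y<125)&(abs(Z-128)<3))
    rng("det top",(abs(X)<45)&(Y<-70)&(Y>-115)&(abs(Z-128)<3))
    rng("cell",(abs(X)<14)&(abs(Y)<30)&(Z>66)&(Z<87))
    rng("cell+finger",(abs(X)<25)&(abs(Y)<30)&(Z>66)&(Z<150))
p=np.load("scene2.npz")["p"]
cv2.imwrite("pics/c6.png",cv2.resize(p[170:310,90:270],None,fx=4,fy=4,interpolation=cv2.INTER_CUBIC)[:,:,::-1])
E
```

```text
7.4 [604.93873645 297.51349559 280.38873889] [ 1.79950521e+02 -3.78429614e-02  7.74503575e+01] [-0.35057933 -0.25597289 -0.35459045]
scene lamp tube 201 lo [-17.9  53.1  89.9] hi [  2.2  69.8 116.5] med [-11.3  62.1 106.3]
scene det tube 216 lo [-18.2 -69.6  89.9] hi [  3.5 -50.8 116.5] med [-11.5 -61.1 106.1]
scene lamp top 490 lo [-30.9  74.8 125.4] hi [ 22.7 117.  130.3] med [ -8.7  95.8 128.5]
scene det top 268 lo [ -24.6 -105.8  125.5] hi [ 16.2 -72.  130. ] med [ -7.9 -88.4 128.2]
scene cell 172 lo [-12.4 -17.1  73.8] hi [-5.6 21.  86.7] med [-9.   2.  80.5]
scene cell+finger 856 lo [-20.9 -17.5  75.1] hi [ -4.9  20.9 137.4] med [-11.1   1.8 107.1]
top lamp tube 0
top det tube 52 lo [ -8.1 -69.8 106. ] hi [ 13.  -55.1 116.6] med [  4.4 -65.  113.2]
top lamp top 0
top det top 376 lo [ -20.3 -107.2  125.2] hi [ 20.7 -74.  130.5] med [ -0.4 -90.4 127.4]
top cell 0
top cell+finger 0
```

View pics/c6.png

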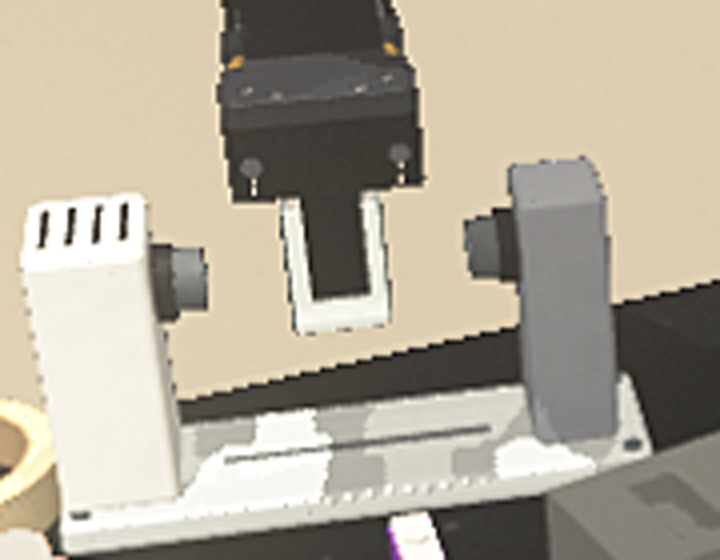

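The cell hangs midway between the tube ends, at (340,265) against (207,280) and (465,245). In the same view it is about 1–2 mm across, 1 mm along and 1 mm high of the tube axis. I'll make a small correction and hold.

Request:
carry_out --pt "0 -0.001 0.001 0 0" --pt "0 -0.001 0.001 0 0" --pt "0 -0.001 0.001 0 0" --pt "0 -0.001 0.001 0 0" --pt "0 -0.001 0.001 0 0" --pt "0 -0.001 0.001 0 0" --pt "0 -0.001 0.001 0 0" --pt "0 -0.001 0.001 0 0" --pt "0 -0.001 0.001 0 0" --pt "0 -0.001 0.001 0 0"

```text
t: 8.75
eef_pos: [603.9, 297.7, 278.8]
tcp_rot: [3.142, -0.0, 1.352]
ft_force: [-0.3, -0.1, -0.1]
opening: 0.162
grip_force: 30.0
```

```bash
python3 - <<'E'
from h import *
s=env.state(); print(s["t"],s["eef_pos"],s["grip_force"],s["opening"],abs(s["qvel"]).max())
print(env.job_done())
E
```

```text
8.75 [603.91828289 297.68429511 278.78482669] 29.99991863965988 0.16191691151664295 0.002351275368863844
the job is handed in; nothing more can be done
None
```

The longer cell is held upright and still by its frosted faces at the middle of the beam gap, an estimated 1–2 mm off centre, and the job was handed in at about 8.8 s; no verdict came back.

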